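# Refit the voltage knob of the bench supply

## Task

The large knob has come off the bench power supply. Pick it up, feel for the flat of the shaft without forcing it, push the knob straight on until it snaps fully home, then turn it down so that its pointer stands at the zero mark and let go. Leave the other parts on the table where they are.

Things in the scene. Friction and masses are not known exactly. Their poses are not given: they have to be found in the camera images.
- knob_mid (a point): Centre of the large loose knob, half-way up its 38 mm height. Black, 12-sided grip 50 mm across flats (one pair square to x), a white nib at the foot of the grip and a white line across its top to the nib's side. It stands on the table, bore down. z is its axis (up), x points to the nib.
- knob_bore (a point): Centre of the knob's underside, where the bore opens. The bore is 26 mm deep: a round 21 mm mouth narrowing to 16.8 mm within 3.5 mm, and from 4 mm upward a flat on the nib's side, 4.8 mm from the axis.
- knob_pointer (a point): Outer end of the knob's nib: 30.5 mm from the knob's axis, 4 mm above its underside. The nib is 5 mm wide, 1.5 to 6.5 mm above the underside, and stands 5.5 mm out from the grip.
- dial: Round black seat of the knob, a 46 mm disc on the supply's top, 108 mm above the table. Origin: on the shaft's axis at the seat's top, where the knob's underside rests when home. z is the shaft's axis (up), x points to the zero mark. The shaft keeps its setting by friction (0.05 N m); anticlockwise from above turns it down, with a stop 7 degrees beyond zero.
- shaft_tip (a point): Centre of the upper end of the white nylon D-shaft, 24 mm above the seat; 16 mm thick, flat 4.5 mm from the axis. The flat's direction is not given: 20 to 150 degrees clockwise (from above) of the zero mark, to be found by feel. Unless nib and flat agree within about 10 degrees the knob stops on this end, underside about 20 mm above the seat; over 30 N there is forcing it.
- snap_ball (a point): Point on the shaft's axis level with the sprung ball in its round side, 8 mm above the seat. With the flats agreeing the knob slides down freely until its underside is about this high; then the ball resists with about 6 to 22 N until the knob snaps over it and is home.
- zero_mark (a point): Where the end of the nib (knob_pointer) stands with the knob home and at zero: 30.5 mm from the shaft's axis, 4 mm above the seat, just inside the thick, long mark of the scale (lower left, seen from the front).
- supply: Grey bench power supply, 180 (x) by 250 (y) by 105 mm high, fixed on the table, origin under its centre, terminals on its front (-x). The dial is at x +5, y +52 mm on its top; a meter (4 mm proud) and a small fitted knob (14 mm tall, 114 mm from the dial) are on the other half.
- spare_knob_mid (a point): Bystander: centre of a small loose black knob, 27 mm wide, 22 mm tall. Leave it.
- gear_mid (a point): Bystander: centre of a loose grey gear wheel, 56 mm wide, 14 mm tall. Leave it.
- servo_mid (a point): Bystander: middle of a loose black servo motor, 54 by 20 mm, 43 mm tall. Leave it.
There are look-alikes about, which are no part of the job. What is shaped like the part that bears knob_mid but orange or pink is not meant.

How it is judged:
On the way:
1. the knob is pushed fully home on the shaft (z of knob_mid in the frame of dial between 0.017 and 0.0205 m and horizontal distance between knob_mid and dial below 0.002 m), for 0.2 s.
At the end, for the whole second after the job is handed in: The knob is on the shaft with its underside within 1.5 mm of the seat and its axis within 2 mm of the shaft's, upright, its nib within 6 mm (11 degrees) of the zero mark, at rest and released; the small knob, gear and servo have not moved more than 20 mm (all of step 1 and angle between knob_mid's own z axis and vertical below 0.06 rad and horizontal distance between knob_pointer and zero_mark below 0.006 m and linear speed of knob below 0.01 m/s); the robot touches nothing.
It fails at once if the knob is pressed on the shaft's end with more than 30 N before the flats have engaged (z of knob_mid in the frame of dial above 0.035 m and contact force between knob and supply above 30 N).
It fails at once if the knob is rammed on its seat or wrenched against its stop: contact forces of more than 70 N in all (contact force between knob and supply above 70 N).
It fails at once if the small knob, the gear or the servo is disturbed (moved more than 20 mm) (distance of any of spare_knob_mid, gear_mid, servo_mid from where it was at the start of the episode above 0.02 m).
It also fails if it takes over 72 s, if anything falls off the work surface, if the arm or the gripper's body presses on something with over 40 N, if the wrist force passes 120 N, or if a joint passes its speed limit or range.

## Robot

A 7-joint arm with a two-finger parallel gripper is mounted at the origin on the work surface. World frame = base frame: x ahead of the robot, y to its left, z up, the work surface at z = 0. Lengths are in m, angles in rad, forces in N, time in s.
With the tool pointing down it reaches from about 0.425 to 0.875 m from the base axis. Payload 4.7 kg.
Tool frame: the origin (TCP) lies on the centre line of the jaws, within the pads' length; the fingertips stand 8 mm ahead of it and the grasp point (between the pads) lies 11 mm behind it; z points along the fingers, y is the direction in which the jaws open and shut (so a half turn about z gives the same grasp; the last joint's range is limited). The gripper opens to 87 mm and grips with 3 to 60 N. Pads are 19 mm wide; open, the fingers measure 117 mm over their backs; the gripper's body (75 mm by 190 mm) begins 51 mm behind the grasp point.
Start: joints at [-1.089, 0.321, -0.07, 1.45, 0.023, 1.371, -0.057], TCP at [0.293, 0.58, 0.231] pointing down, gripper open.
Joint ranges: [-2.86, 2.86], [-0.3, 2.09], [-1.38, 1.24], [0.06, 2.45], [-1.56, 4.7], [0.09, 2.05], [-2.69, 2.69]. Speed limits (rad/s): [2.57, 2.57, 3.14, 3.14, 3.14, 3.14, 3.14].

## Interface

Orientations are given as a rotation vector (axis times angle).
In Python, from bench import status, optics, order gives the robot as it stands.
- The arm moves only by the tool step_arm, never from a script. Its argument "rows" is a list of rows, each a list of 3 entries, a list of its own where there are three numbers: the turn, a rotation vector about the tool's x, y, z in degrees, then the shift along the tool's x, y, z in mm, then the finger opening in mm, from 0 to 87. A call has 1 to 12 rows; each row shifts and turns the pose as measured when the row begins, along the tool's axes as they then stand; what a row does not reach is not made up. A row lasts 1/12 s, in which the tool goes at most 41.7 mm and 7.16 degrees, less where a joint would pass 70% of its speed; a pose out of reach is approached as far as the arm can. A call is refused whole if a number of a shift passes 41.7 or a number of a turn 7.16, either way. A call with a gripper value outside its range is refused whole. The fingers move at their own pace and stop on an object; "grip_force" is the grip in N (left out, the last holds). Time passes only in rows, so rows that do not move let the fingers close. It gives the time, the measured TCP pose, the force and the opening at its end, in the units of the state.
- status.get_state(): the state, without advancing time (a new reading comes with each control period).
- optics.get_image(name): name is "side" or "top" or "wrist"; returns a dict with "frame" (420x560x3 uint8, red, green, blue), "range_z" (420x560 float32, m along the optical axis (not along the pixel's ray), 0 where there is no reading), "K" (3x3 intrinsics, pixels), "R" (3x3) and "t" (3): a world point X has camera coordinates R X + t. Camera axes: x right, y down, z forward; pixel columns grow to the right and rows downward; lengths in m; the calibration is good to about 2 mm. The wrist camera is an equidistant fisheye: a pixel r from the principal point sees the ray r / f radians off the axis. A picture is of the moment at which its call begins.
- order.close_job(): hands the job in, once; it reports no verdict.
The state is a dict: "time": time; "joint_positions": joint angles; "qd": joint speeds; "joint_torque": joint torques, N m; "position": TCP position; "tool_rot": TCP orientation; "ft_force": force on the tool from outside, world axes, zero at the start; "torque": the same for the moment, N m; "grip_width": opening from 0.0 (shut) to 1.0 (fully open).
Only numpy, scipy, OpenCV 4.12 (cv2) and the standard library are available. Lean on these libraries where they do the work, as an engineer would, in place of code of your own. Each camera call takes 0.05 s, during which the arm holds its last target.

## Working session

There is one attempt and no reset: what is moved stays moved. The work goes in short steps, Python scripts to look and compute and a tool call to move; the robot and the scene stay as the last step left them, time stands still between calls to the robot, and variables do not carry over. Pictures are saved under pics/ and viewed, and the job is handed in when it is done.

Besides the shell and the picture viewer there is one more tool, called after "Emit:" by a JSON object that holds its "method" and its "body", one argument or row to a line. step_arm: Moves the arm, as the interface text tells. Its arguments: {"type":"object","properties":{"rows":{"type":"array"},"grip_force":{"type":"number"}},"required":["rows"]}

```bash
ls; mkdir -p pics; python3 - <<'E'
from bench import status, optics
import cv2
s=status.get_state(); print(s)
for n in ["side","top","wrist"]:
    d=optics.get_image(n); cv2.imwrite(f"pics/{n}0.png",d["frame"][:,:,::-1])
    print(n,d["K"].tolist(),d["R"].round(4).tolist(),d["t"].round(4).tolist())
E
```

```text
pics
{'time': 0.0, 'joint_positions': array([-1.08886268,  0.32184115, -0.07008718,  1.45163513,  0.02260936,
        1.37078539, -0.05689613]), 'qd': array([ 4.41165791e-04,  9.78436000e-04,  5.87507131e-05, -1.80208098e-04,
       -5.03053257e-05,  7.14040746e-04,  1.25577828e-03]), 'joint_torque': array([-6.43753697e-05, -4.91278303e+01, -4.03972026e-01, -3.12526309e+01,
       -6.38717436e-02,  4.38043533e-02,  1.79892613e-04]), 'position': array([0.29293172, 0.57967149, 0.22946974]), 'tool_rot': array([-7.28052503e-01, -3.05572155e+00,  2.90869475e-03]), 'ft_force': array([ 0.40183491, -1.24902462, -0.01499628]), 'torque': array([ 0.03209245, -0.03008346, -0.01041798]), 'grip_width': 1.0012044356046075}
side [[537.9603389259912, 0.0, 283.78981426720367], [0.0, 537.9603389259912, 215.19100310803472], [0.0, 0.0, 1.0]] [[0.9889, -0.1464, 0.024], [-0.056, -0.5183, -0.8534], [0.1373, 0.8426, -0.5207]] [-0.5857, 0.0936, 1.1305]
top [[455.195454844712, 0.0, 281.79197545710616], [0.0, 455.195454844712, 212.2814697964872], [0.0, 0.0, 1.0]] [[0.0017, -1.0, 0.0041], [-0.9936, -0.0022, -0.113], [0.113, -0.0039, -0.9936]] [-0.0839, 0.5819, 1.0028]
wrist [[325.19226210127806, 0.0, 277.1967285934632], [0.0, 325.19226210127806, 210.65992912654806], [0.0, 0.0, 1.0]] [[0.4511, 0.8925, -0.0008], [0.8544, -0.4316, 0.2893], [0.2578, -0.1312, -0.9572]] [-0.6489, -0.0352, 0.3906]
```

View pics/side0.png

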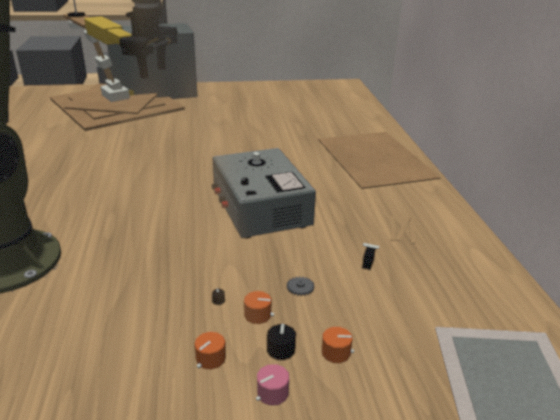

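View pics/top0.png

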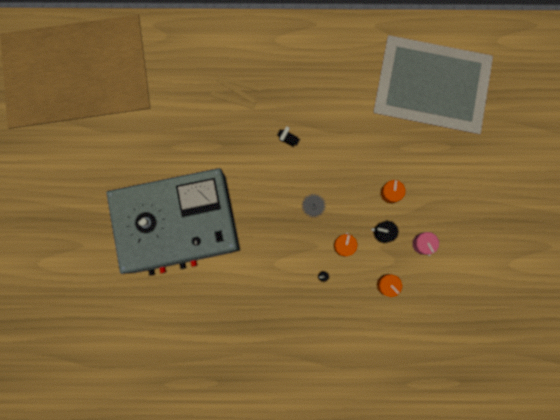

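View pics/wrist0.png

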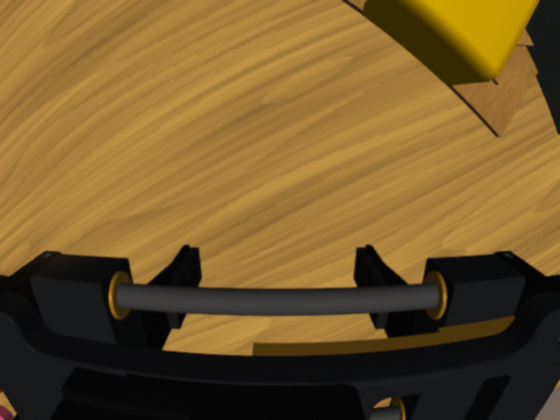

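```bash
python3 - <<'E'
from bench import optics
import cv2,numpy as np
d=optics.get_image("top"); np.savez("top.npz",**d)
e=optics.get_image("side"); np.savez("side.npz",**e)
f=d["frame"][:,:,::-1]
a=cv2.resize(f[165:280,100:245],None,fx=5,fy=5,interpolation=cv2.INTER_CUBIC)
cv2.imwrite("pics/c1.png",a)
b=cv2.resize(f[200:265,350:445],None,fx=8,fy=8,interpolation=cv2.INTER_CUBIC)
cv2.imwrite("pics/c2.png",b)
g=e["frame"][:,:,::-1]
cv2.imwrite("pics/c3.png",cv2.resize(g[140:240,205:320],None,fx=6,fy=6,interpolation=cv2.INTER_CUBIC))
E
```

```text
(no output)
```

View pics/c1.png

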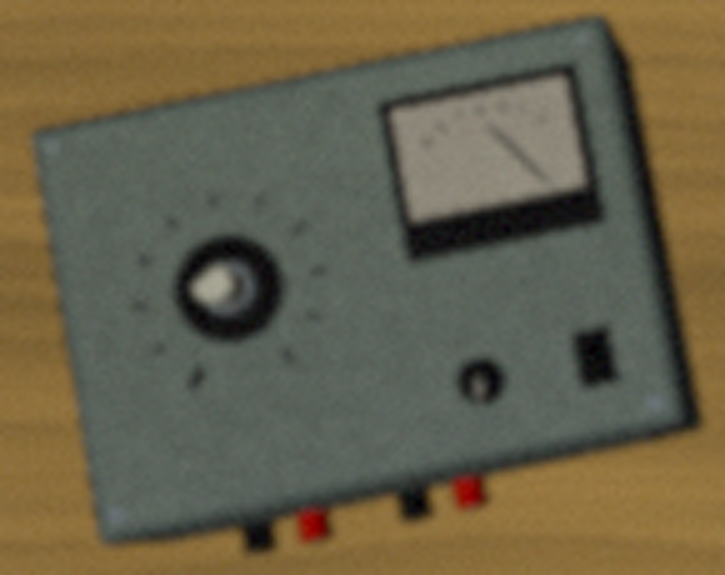

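View pics/c2.png

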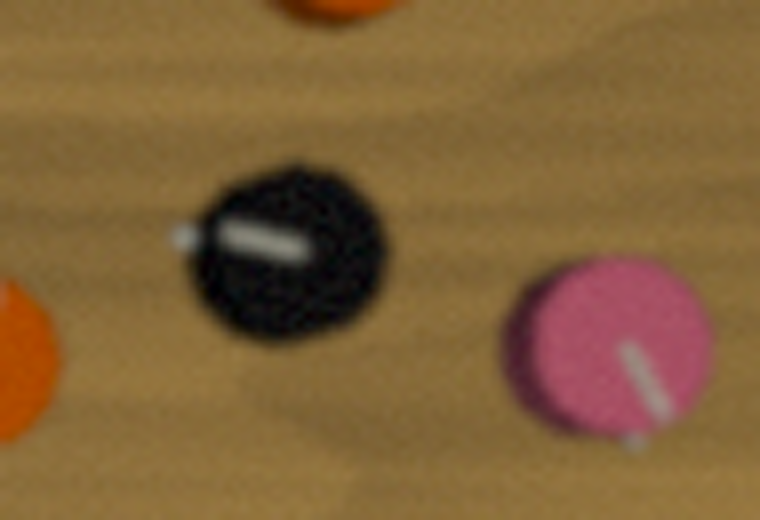

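View pics/c3.png

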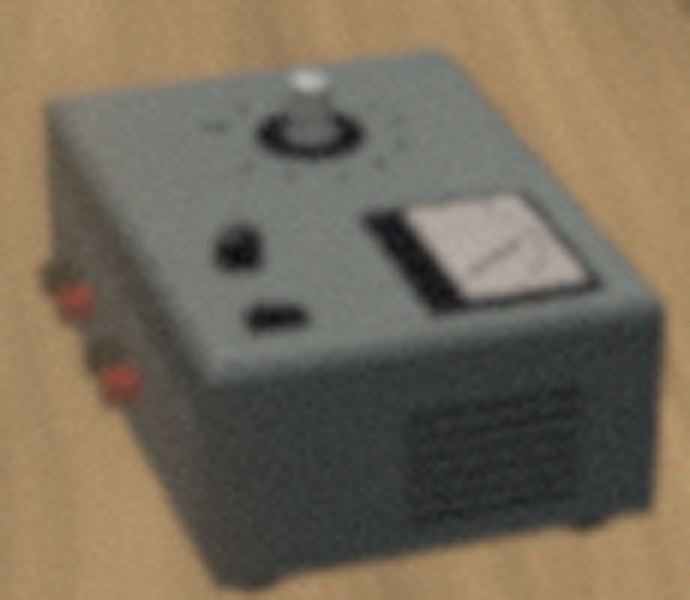

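```bash
cat > h.py <<'E'
import numpy as np,cv2
from scipy.spatial.transform import Rotation as Ro
def ray(d,u,v,fish=False):
    K=d["K"]; x=(np.atleast_1d(u)-K[0,2])/K[0,0]; y=(np.atleast_1d(v)-K[1,2])/K[1,1]
    if fish:
        r=np.hypot(x,y)+1e-12; c=np.stack([x/r*np.sin(r),y/r*np.sin(r),np.cos(r)],-1)
    else: c=np.stack([x,y,np.ones_like(x)],-1)
    return -d["R"].T@d["t"], c@d["R"]
def plane(d,u,v,z,fish=False):
    c,r=ray(d,u,v,fish); return (c+r*((z-c[2])/r[:,2])[:,None])
def tri(a,b):
    A=np.zeros((3,3));B=np.zeros(3)
    for c,r in (a,b):
        r=r[0]/np.linalg.norm(r[0]); P=np.eye(3)-np.outer(r,r); A+=P;B+=P@c
    return np.linalg.solve(A,B)
def cloud(d):
    v,u=np.indices(d["range_z"].shape); K=d["K"]; z=d["range_z"]
    c=np.stack([(u-K[0,2])/K[0,0]*z,(v-K[1,2])/K[1,1]*z,z],-1)
    return (c-d["t"])@d["R"]
E
python3 - <<'E'
from h import *
d=dict(np.load("top.npz")); e=dict(np.load("side.npz"))
print("cam",ray(d,0,0)[0],ray(e,0,0)[0])
P=cloud(d); f=d["frame"].astype(int); hsv=cv2.cvtColor(d["frame"],cv2.COLOR_RGB2HSV)
# knob
m=(f.max(-1)<60); m[:200]=0;m[265:]=0;m[:,:365]=0;m[:,405:]=0
print("knob px",m.sum())
vv,uu=np.nonzero(m); Z=P[vv,uu]; print(np.percentile(Z[:,2],[5,25,50,75,95]))
t=Z[:,2]>.03
cs,_=cv2.findContours(m.astype(np.uint8),cv2.RETR_EXTERNAL,cv2.CHAIN_APPROX_NONE)
c=max(cs,key=cv2.contourArea); h=cv2.convexHull(c)
E=cv2.minEnclosingCircle(h); print(E)
print("knob top", plane(d,E[0][0],E[0][1],.038), "cloud",Z[t].mean(0))
# nib
M=f.min(-1)>100
M[:215]=0;M[245:]=0;M[:,:368]=0;M[:,400:]=0
n,l,s,ce=cv2.connectedComponentsWithStats(M.astype(np.uint8)); print(s,ce)
for c in ce[1:]: print(plane(d,*c,.038),plane(d,*c,.004))
# supply top
ms=(abs(P[...,2]-.105)<.008)&(np.indices(P.shape[:2])[1]<260)
n,l,s,ce=cv2.connectedComponentsWithStats(ms.astype(np.uint8)); k=1+s[1:,4].argmax()
cc,_=cv2.findContours((l==k).astype(np.uint8),cv2.RETR_EXTERNAL,cv2.CHAIN_APPROX_NONE)
c=max(cc,key=cv2.contourArea)[:,0].astype(float); W=plane(d,c[:,0],c[:,1],.105)[:,:2]
r=cv2.minAreaRect(W.astype(np.float32)*1000); print("supply",r)
# dial black disc
m=(f.max(-1)<55).astype(np.uint8); m[:208]=0;m[237:]=0;m[:,:130]=0;m[:,160:]=0
cc,_=cv2.findContours(m,cv2.RETR_EXTERNAL,cv2.CHAIN_APPROX_NONE);c=max(cc,key=cv2.contourArea)
E=cv2.fitEllipse(cv2.convexHull(c)); print(E,"dial",plane(d,*E[0],.108), "mark",plane(d,139.4,240.4,.105))
E
```

```text
cam [ 0.4649726  -0.07871255  1.06247452] [ 0.42926979 -0.98971554  0.68263864]
knob px 363
[0.0282626  0.03657339 0.03829335 0.03960516 0.04127039]
((385.5, 231.5), 12.020915031433105)
knob top [[ 0.53836959 -0.31685542  0.038     ]] cloud [ 0.53847843 -0.31931588  0.03822787]
[[     0      0    560    420 235181]
 [   372    229      2      2      4]
 [   379    229      8      3     15]] [[279.49183395 209.49836084]
 [372.5        229.5       ]
 [382.73333333 229.86666667]]
[[ 0.54283335 -0.28759108  0.038     ]] [[ 0.54541737 -0.29452328  0.004     ]]
[[ 0.54205033 -0.3106931   0.038     ]] [[ 0.54460837 -0.31839201  0.004     ]]
supply ((556.9659423828125, 151.96160888671875), (179.70962524414062, 249.80015563964844), 12.003116607666016)
((145.32391357421875, 222.23300170898438), (20.199392318725586, 21.035621643066406), 63.363067626953125) dial [[0.55186474 0.20440428 0.108     ]] mark [[0.51382206 0.21635532 0.105     ]]
```

```bash
cat >> h.py <<'E'
def plan(s,pos,yawy,n):
    """rows (tool axes) from state s to pos and tool-y heading yawy deg, in n rows"""
    R=Ro.from_rotvec(s["tool_rot"]); yy=R.as_matrix()[:,1]; y0=np.degrees(np.arctan2(yy[1],yy[0]))
    dy=(yawy-y0+180)%360-180
    p0=np.array(s["position"]); D=(np.array(pos)-p0)/n
    zz=R.as_matrix()[:,2]
    tilt=np.cross(zz,[0,0,-1])  # world
    tb=np.degrees(R.as_matrix().T@tilt)
    print("yaw0",y0,"tilt deg tool",tb.round(2),"turn/row",-dy/n)
    for i in range(n):
        Ri=Ro.from_euler('z',dy*i/n,degrees=True)*R
        print([round(x,1) for x in (Ri.inv().apply(D)*1000)])
def pose(s):
    R=Ro.from_rotvec(s["tool_rot"]).as_matrix()
    print("t",round(s["time"],2),"p",(np.array(s["position"])*1000).round(1),"yawy",np.degrees(np.arctan2(R[1,1],R[0,1])).round(2),"z",R[:,2].round(4),"F",s["ft_force"].round(1),"T",s["torque"].round(2),"g",round(s["grip_width"]*87,1),"q",np.round(s["joint_positions"],2))
E
python3 - <<'E'
from bench import status,optics
from h import *
s=status.get_state(); w=optics.get_image("wrist"); R=Ro.from_rotvec(s["tool_rot"]).as_matrix()
c,r=ray(w,277.2,210.7,True); print("cam in tool",R.T@(c-s["position"]),"axis in tool",R.T@r[0]); print("R_ct",(w["R"]@R).round(3))
pose(s)
E
```

```text
cam in tool [ 0.07916017 -0.00056543 -0.15397023] axis in tool [-2.89299560e-01  8.25392260e-04  9.57238258e-01]
R_ct [[-0.     1.    -0.001]
 [-0.957 -0.001 -0.289]
 [-0.289  0.001  0.957]]
t 0.25 p [293. 580. 230.] yawy 63.2 z [-3.e-04 -8.e-04 -1.e+00] F [0.7 0.2 0.2] T [-0.02  0.05 -0.02] g 87.2 q [-1.09  0.32 -0.07  1.45  0.02  1.37 -0.06]
```

```bash
python3 - <<'E'
from bench import status
from h import *
plan(status.get_state(),[.579,.130,.20],20,14)
E
```

```text
yaw0 63.198600190458215 tilt deg tool [-0.03  0.   -0.  ] turn/row 3.0856142993184443
[np.float64(-32.7), np.float64(-19.5), np.float64(2.2)]
[np.float64(-33.7), np.float64(-17.7), np.float64(2.2)]
[np.float64(-34.6), np.float64(-15.8), np.float64(2.2)]
[np.float64(-35.4), np.float64(-14.0), np.float64(2.2)]
[np.float64(-36.1), np.float64(-12.0), np.float64(2.2)]
[np.float64(-36.7), np.float64(-10.1), np.float64(2.2)]
[np.float64(-37.2), np.float64(-8.1), np.float64(2.2)]
[np.float64(-37.6), np.float64(-6.1), np.float64(2.2)]
[np.float64(-37.9), np.float64(-4.0), np.float64(2.2)]
[np.float64(-38.0), np.float64(-2.0), np.float64(2.2)]
[np.float64(-38.1), np.float64(0.1), np.float64(2.2)]
[np.float64(-38.0), np.float64(2.1), np.float64(2.2)]
[np.float64(-37.9), np.float64(4.2), np.float64(2.2)]
[np.float64(-37.6), np.float64(6.2), np.float64(2.2)]
```

Emit:
{"method": "step_arm", "body": {
  "rows": [
    [[0,0,3],[-33,-19.5,2],87],
    [[0,0,3],[-34,-18,2],87],
    [[0,0,3],[-35,-16,2],87],
    [[0,0,3],[-35,-14,2],87],
    [[0,0,3],[-36,-12,2],87],
    [[0,0,3],[-37,-10,2],87],
    [[0,0,3],[-37,-8,2],87],
    [[0,0,3],[-38,-6,2],87],
    [[0,0,3],[-38,-4,2],87],
    [[0,0,3],[-38,-2,2],87],
    [[0,0,3],[-38,0,2],87],
    [[0,0,3],[-38,2,2],87]
  ]
}}

```text
time: 1.3
position: [0.5408, 0.1894, 0.2024]
tool_rot: [-1.642, -2.67, -0.008]
ft_force: [0.9, 0.9, -0.6]
grip_width: 0.998
```

```bash
python3 - <<'E'
from bench import status
from h import *
s=status.get_state(); pose(s)
plan(s,[.579,.130,.17],20,5)
E
```

```text
t 1.3 p [540.8 189.4 202.4] yawy 26.84 z [-0.0033  0.0083 -1.    ] F [ 0.9  0.9 -0.6] T [-0.06 -0.04 -0.01] g 86.8 q [-0.62  0.17  0.28  1.7  -0.06  1.28  0.13]
yaw0 26.837577075070318 tilt deg tool [ 0.05 -0.51  0.  ] turn/row 1.3675154150140656
[np.float64(-14.1), np.float64(1.5), np.float64(6.3)]
[np.float64(-14.1), np.float64(1.8), np.float64(6.3)]
[np.float64(-14.0), np.float64(2.1), np.float64(6.3)]
[np.float64(-14.0), np.float64(2.5), np.float64(6.4)]
[np.float64(-13.9), np.float64(2.8), np.float64(6.4)]
```

Emit:
{"method": "step_arm", "body": {
  "rows": [
    [[0,-0.1,1.4],[-14,1.5,6.5],87],
    [[0,-0.1,1.4],[-14,2,6.5],87],
    [[0,-0.1,1.4],[-14,2,6.5],87],
    [[0,-0.1,1.4],[-14,2.5,6.5],87],
    [[0,0,1],[-10,2,4],87],
    [[0,0,0],[0,0,0],87]
  ]
}}

```text
time: 1.8
position: [0.5822, 0.1198, 0.1695]
tool_rot: [1.824, 2.555, -0.002]
ft_force: [-0.4, -0.4, -0.3]
grip_width: 1.0
```

```bash
python3 - <<'E'
from bench import status,optics
from h import *
s=status.get_state(); pose(s)
w=optics.get_image("wrist"); np.savez("w1.npz",**w)
cv2.imwrite("pics/w1.png",w["frame"][:,:,::-1])
E
```

```text
t 1.8 p [582.2 119.8 169.5] yawy 18.96 z [ 0.0016 -0.0024 -1.    ] F [-0.4 -0.4 -0.3] T [-0.14  0.06  0.01] g 87.0 q [-0.54  0.24  0.34  1.69 -0.08  1.22  0.15]
```

View pics/w1.png

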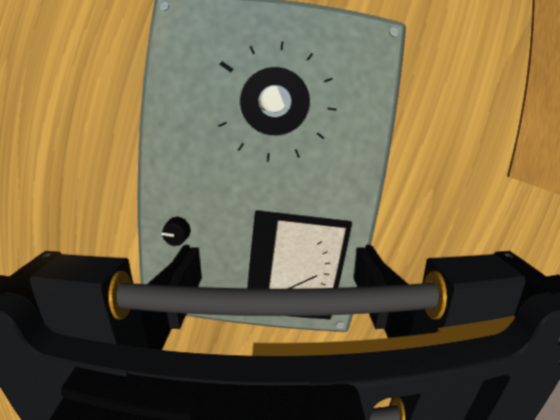

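```bash
python3 - <<'E'
from h import *
w=dict(np.load("w1.npz"))
f=w["frame"]
cv2.imwrite("pics/w1c.png",cv2.resize(f[55:145,205:345,::-1],None,fx=5.5,fy=5.5,interpolation=cv2.INTER_CUBIC))
m=(f.max(-1)<60).astype(np.uint8); m[:60]=0;m[142:]=0;m[:,:235]=0;m[:,315:]=0
cc,_=cv2.findContours(m,cv2.RETR_EXTERNAL,cv2.CHAIN_APPROX_NONE);c=max(cc,key=cv2.contourArea)[:,0].astype(float)
W=plane(w,c[:,0],c[:,1],.108,True)[:,:2]
E=cv2.fitEllipse((W*1000).astype(np.float32)); print("dial",E)
m=(f.min(-1)>150).astype(np.uint8); m[:60]=0;m[142:]=0;m[:,:235]=0;m[:,315:]=0
cc,_=cv2.findContours(m,cv2.RETR_EXTERNAL,cv2.CHAIN_APPROX_NONE);c=max(cc,key=cv2.contourArea)[:,0].astype(float)
W=plane(w,c[:,0],c[:,1],.132,True)[:,:2]*1000
E=cv2.fitEllipse(W.astype(np.float32)); print("tip",E,cv2.minAreaRect(W.astype(np.float32)))
print("mark",plane(w,226,66.5,.105,True), plane(w,[221,231],[63,70],.105,True))
E
```

```text
dial ((551.859619140625, 202.9295654296875), (44.25682067871094, 44.327796936035156), 159.47189331054688)
tip ((552.2762451171875, 202.38870239257812), (16.01930046081543, 17.23689842224121), 48.90709686279297) ((552.5018310546875, 202.56365966796875), (16.069849014282227, 17.343914031982422), 45.976661682128906)
mark [[0.51366971 0.21532385 0.105     ]] [[0.50964003 0.21668145 0.105     ]
 [0.51767161 0.21399021 0.105     ]]
```

View pics/w1c.png

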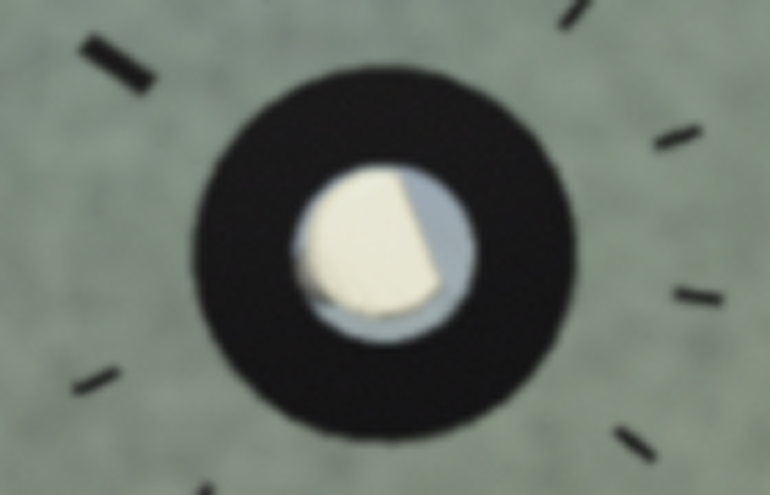

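```bash
python3 - <<'E'
from h import *
w=dict(np.load("w1.npz"))
P=lambda x,y,z:plane(w,205+x/5.5,55+y/5.5,z,True)[0]
a,b=P(402,170,.132),P(441,283,.132)
print(a,b); t=b-a; n=np.degrees(np.arctan2(t[1],t[0])); print("flat normal candidates",n+90,n-90)
# arc circle: fit points on round side
g=w["frame"].min(-1)
m=(g>195).astype(np.uint8); m[:80]=0;m[120:]=0;m[:,:250]=0;m[:,300:]=0
cc,_=cv2.findContours(m,cv2.RETR_EXTERNAL,cv2.CHAIN_APPROX_NONE);c=max(cc,key=cv2.contourArea)[:,0].astype(float)
W=plane(w,c[:,0],c[:,1],.132,True)[:,:2]*1000
d=(W-a[:2]*1000)@np.array([np.cos(np.radians(n+90)),np.sin(np.radians(n+90))]); print(np.sort(d)[[0,3,-4,-1]])
s=np.sign(d[np.abs(d).argmax()]); r=W[d*s>2]
A=np.c_[2*r,np.ones(len(r))]; x=np.linalg.lstsq(A,(r**2).sum(1),rcond=None)[0]; print("circ",x[:2],np.sqrt(x[2]+x[:2]@x[:2]))
dc=np.array([551.9,203.]); mk=P(117,65,.105)[:2]*1000-dc; print("zero dir",np.degrees(np.arctan2(mk[1],mk[0])))
E
```

```text
[0.55148742 0.21098944 0.132     ] [0.55930176 0.20086623 0.132     ]
flat normal candidates 37.66538940838394 -142.33461059161607
[-11.12983402 -10.91304834  -1.05862659  -0.88913416]
circ [551.85601661 203.47288078] 6.847566889278344
zero dir 162.23783046802095
```

```bash
python3 - <<'E'
from bench import status
from h import *
plan(status.get_state(),[.512,-.392,.15],-19,14)
E
```

```text
yaw0 19.065706264265476 tilt deg tool [0.04 0.1  0.  ] turn/row 2.718979018876106
[np.float64(-33.0), np.float64(-16.7), np.float64(1.5)]
[np.float64(-33.8), np.float64(-15.1), np.float64(1.5)]
[np.float64(-34.4), np.float64(-13.5), np.float64(1.5)]
[np.float64(-35.0), np.float64(-11.8), np.float64(1.5)]
[np.float64(-35.6), np.float64(-10.2), np.float64(1.5)]
[np.float64(-36.0), np.float64(-8.5), np.float64(1.5)]
[np.float64(-36.4), np.float64(-6.7), np.float64(1.5)]
[np.float64(-36.6), np.float64(-5.0), np.float64(1.5)]
[np.float64(-36.8), np.float64(-3.3), np.float64(1.5)]
[np.float64(-37.0), np.float64(-1.5), np.float64(1.5)]
[np.float64(-37.0), np.float64(0.2), np.float64(1.5)]
[np.float64(-36.9), np.float64(2.0), np.float64(1.5)]
[np.float64(-36.8), np.float64(3.8), np.float64(1.5)]
[np.float64(-36.6), np.float64(5.5), np.float64(1.5)]
```

Emit:
{"method": "step_arm", "body": {
  "rows": [
    [[0,0,2.7],[-33,-17,0],87],
    [[0,0,2.7],[-34,-15,0],87],
    [[0,0,2.7],[-34.5,-13.5,0],87],
    [[0,0,2.7],[-35,-12,0],87],
    [[0,0,2.7],[-35.5,-10,0],87],
    [[0,0,2.7],[-36,-8.5,1],87],
    [[0,0,2.7],[-36.5,-6.5,2],87],
    [[0,0,2.7],[-36.5,-5,2],87],
    [[0,0,2.7],[-37,-3,2],87],
    [[0,0,2.7],[-37,-1.5,3],87],
    [[0,0,2.7],[-37,0,4],87],
    [[0,0,2.7],[-37,2,4],87]
  ]
}}

```text
time: 2.85
position: [0.5349, -0.3, 0.1511]
tool_rot: [-2.426, -1.985, -0.032]
ft_force: [0.1, -0.1, 0.7]
grip_width: 0.998
```

```bash
python3 - <<'E'
from bench import status
from h import *
s=status.get_state(); pose(s)
plan(s,[.512,-.392,.12],-19,4)
E
```

```text
t 2.85 p [ 534.9 -300.   151.1] yawy -11.43 z [ 0.0114  0.0181 -0.9998] F [ 0.1 -0.1  0.7] T [-0.08 -0.01 -0.02] g 86.8 q [-0.05  0.33  0.64  1.67 -0.23  1.21  0.46]
yaw0 -11.428479954808477 tilt deg tool [ 0.43 -1.15 -0.  ] turn/row 1.8928800112978834
[np.float64(-23.8), np.float64(-1.1), np.float64(7.3)]
[np.float64(-23.9), np.float64(-0.3), np.float64(7.3)]
[np.float64(-23.9), np.float64(0.4), np.float64(7.3)]
[np.float64(-23.8), np.float64(1.2), np.float64(7.3)]
```

Emit:
{"method": "step_arm", "body": {
  "rows": [
    [[0.1,-0.3,1.9],[-23,-1,8],87],
    [[0.1,-0.3,1.9],[-22,-0.5,8],87],
    [[0.1,-0.3,1.9],[-20,0.5,7],87],
    [[0,-0.2,1.5],[-10,1,5],87],
    [[0,0,0],[0,0,0],87]
  ]
}}

```text
time: 3.27
position: [0.5176, -0.3785, 0.1213]
tool_rot: [2.557, 1.821, 0.003]
ft_force: [-1.0, 0.5, -0.4]
grip_width: 0.998
```

```bash
python3 - <<'E'
from bench import status,optics
from h import *
s=status.get_state(); pose(s)
w=optics.get_image("wrist"); np.savez("w2.npz",**w)
cv2.imwrite("pics/w2.png",w["frame"][:,:,::-1])
E
```

```text
t 3.27 p [ 517.6 -378.5  121.3] yawy -19.08 z [ 0.003  -0.0015 -1.    ] F [-1.   0.5 -0.4] T [-0.06  0.1  -0.04] g 86.8 q [ 0.06  0.43  0.68  1.63 -0.29  1.18  0.47]
```

View pics/w2.png

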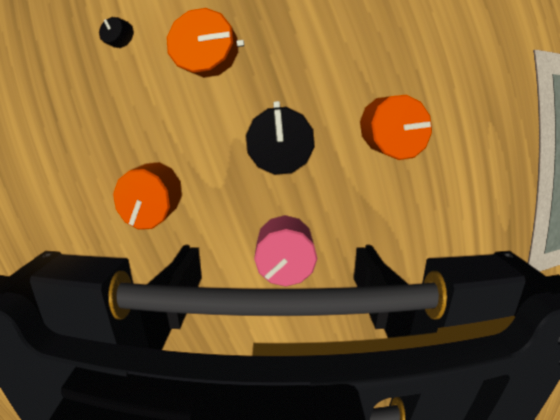

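```bash
python3 - <<'E'
from h import *
w=dict(np.load("w2.npz"));f=w["frame"]
cv2.imwrite("pics/w2c.png",cv2.resize(f[90:190,230:330,::-1],None,fx=6,fy=6,interpolation=cv2.INTER_CUBIC))
m=(f.max(-1)<50).astype(np.uint8); m[:90]=0;m[190:]=0;m[:,:235]=0;m[:,325:]=0
cc,_=cv2.findContours(m,cv2.RETR_EXTERNAL,cv2.CHAIN_APPROX_NONE);c=max(cc,key=cv2.contourArea)
c=cv2.convexHull(c)[:,0].astype(float)
W=plane(w,c[:,0],c[:,1],.038,True)[:,:2]*1000
print("min circ",cv2.minEnclosingCircle(W.astype(np.float32)),cv2.fitEllipse(W.astype(np.float32)))
M=(f.min(-1)>120).astype(np.uint8); M[:97]=0;M[150:]=0;M[:,:262]=0;M[:,295:]=0
v,u=np.nonzero(M); Q=plane(w,u,v,.038,True)[:,:2]*1000
k=v>111; q=Q[k]; print(k.sum()); l=cv2.fitLine(q.astype(np.float32),cv2.DIST_L2,0,.01,.01).ravel(); print("line",l,np.degrees(np.arctan2(l[1],l[0])))
k=v<108; print("nib",plane(w,u[k],v[k],.0065,True).mean(0), k.sum())
E
```

```text
min circ ((539.9119262695312, -322.0097351074219), 24.771501541137695) ((539.8613891601562, -322.0435791015625), (48.91654586791992, 48.934566497802734), 110.6358871459961)
171
line [ 2.3926850e-01  9.7095346e-01  5.4238153e+02 -3.1159116e+02] 76.15663
nib [ 0.54680058 -0.29469815  0.0065    ] 34
```

View pics/w2c.png

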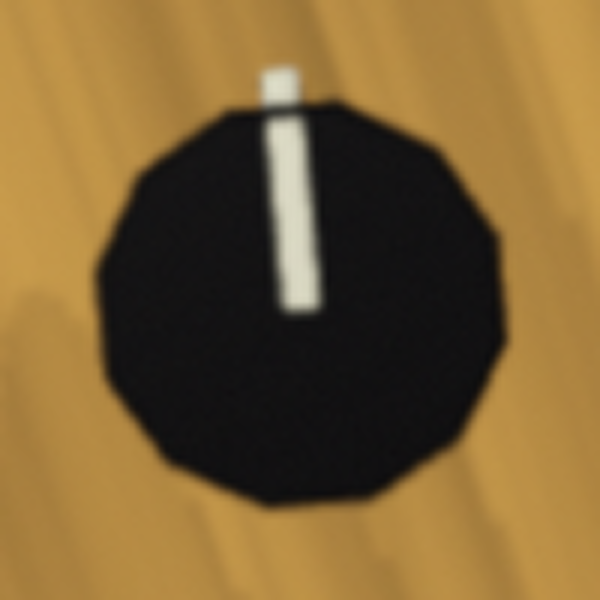

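```bash
python3 - <<'E'
from bench import status
from h import *
s=status.get_state();pose(s)
plan(s,[.540,-.3215,.07],-14,4)
E
```

```text
t 3.32 p [ 518.4 -377.3  121.7] yawy -18.95 z [ 3.7e-03 -7.0e-04 -1.0e+00] F [ 0.7 -0.   0.2] T [-0.02  0.04  0.02] g 87.0 q [ 0.06  0.43  0.68  1.63 -0.29  1.18  0.47]
yaw0 -18.954096399873073 tilt deg tool [ 0.21 -0.03 -0.  ] turn/row -1.2385240999682665
[np.float64(14.9), np.float64(0.5), np.float64(12.9)]
[np.float64(14.9), np.float64(0.9), np.float64(12.9)]
[np.float64(14.9), np.float64(1.2), np.float64(12.9)]
[np.float64(14.9), np.float64(1.5), np.float64(12.9)]
```

Emit:
{"method": "step_arm", "body": {
  "rows": [
    [[0.1,0,-1.2],[15,0.5,13],87],
    [[0.1,0,-1.2],[15,1,13],87],
    [[0,0,-1.2],[15,1,13],87],
    [[0,0,-1.2],[15,1.5,12],87],
    [[0,0,0],[0,0,0],87],
    [[0,0,0],[0,0,0],87]
  ]
}}

```text
time: 3.82
position: [0.5484, -0.3001, 0.0661]
tool_rot: [-2.445, -1.963, -0.014]
ft_force: [0.2, -0.9, 0.9]
grip_width: 0.998
```

```bash
python3 - <<'E'
from bench import status
from h import *
s=status.get_state();pose(s)
plan(s,[.540,-.3215,.014],-14,5)
E
```

```text
t 3.82 p [ 548.4 -300.1   66.1] yawy -12.48 z [ 0.0035  0.0101 -0.9999] F [ 0.2 -0.9  0.9] T [-0.17  0.08 -0.02] g 86.9 q [-0.03  0.45  0.61  1.71 -0.3   1.07  0.47]
yaw0 -12.476042012347456 tilt deg tool [ 0.07 -0.61  0.  ] turn/row 0.3047915975305102
[np.float64(-4.7), np.float64(-0.7), np.float64(10.4)]
[np.float64(-4.7), np.float64(-0.7), np.float64(10.4)]
[np.float64(-4.7), np.float64(-0.7), np.float64(10.4)]
[np.float64(-4.7), np.float64(-0.7), np.float64(10.4)]
[np.float64(-4.7), np.float64(-0.6), np.float64(10.4)]
```

Emit:
{"method": "step_arm", "body": {
  "rows": [
    [[0,-0.3,0.3],[-8,-1,0],87],
    [[0,-0.2,0.3],[-5,-1,0],87],
    [[0,0,0],[-3,-0.5,0],87],
    [[0,0,0],[0,0,0],87],
    [[0,0,0],[0,0,0],87]
  ]
}}

```text
time: 4.23
position: [0.5431, -0.316, 0.0676]
tool_rot: [2.457, 1.954, 0.004]
ft_force: [0.5, 0.3, 0.0]
grip_width: 0.996
```

```bash
python3 - <<'E'
from bench import status
from h import *
s=status.get_state();pose(s)
plan(s,[.540,-.3215,.014],-14,5)
E
```

```text
t 4.23 p [ 543.1 -316.    67.6] yawy -12.99 z [ 3.6e-03 -2.0e-04 -1.0e+00] F [0.5 0.3 0. ] T [-0.14  0.09  0.01] g 86.7 q [-0.01  0.45  0.62  1.71 -0.3   1.07  0.48]
yaw0 -12.993996862257326 tilt deg tool [ 0.2  -0.03 -0.  ] turn/row 0.2012006275485362
[np.float64(-1.2), np.float64(-0.4), np.float64(10.7)]
[np.float64(-1.2), np.float64(-0.4), np.float64(10.7)]
[np.float64(-1.2), np.float64(-0.4), np.float64(10.7)]
[np.float64(-1.2), np.float64(-0.4), np.float64(10.7)]
[np.float64(-1.2), np.float64(-0.4), np.float64(10.7)]
```

Emit:
{"method": "step_arm", "body": {
  "rows": [
    [[0.1,0,0.3],[-2,-0.5,10],87],
    [[0.1,0,0.3],[-2,-0.5,12],87],
    [[0,0,0.3],[-1,-0.5,9],87],
    [[0,0,0],[-0.5,-0.5,5],87],
    [[0,0,0],[0,0,3],87],
    [[0,0,0],[0,0,1],87],
    [[0,0,0],[0,0,0],87]
  ]
}}

```text
time: 4.82
position: [0.5376, -0.324, 0.0226]
tool_rot: [-2.479, -1.928, 0.002]
ft_force: [0.2, -0.1, 0.2]
grip_width: 1.002
```

```bash
python3 - <<'E'
from bench import status
from h import *
s=status.get_state();pose(s)
plan(s,[.540,-.3215,.014],-14,3)
E
```

```text
t 4.82 p [ 537.6 -324.    22.6] yawy -14.27 z [-1.6e-03  1.0e-04 -1.0e+00] F [ 0.2 -0.1  0.2] T [-0.08  0.08  0.01] g 87.1 q [ 0.02  0.51  0.61  1.74 -0.34  1.    0.5 ]
yaw0 -14.267673063203206 tilt deg tool [-0.09  0.02  0.  ] turn/row -0.08922435440106824
[np.float64(1.0), np.float64(0.6), np.float64(2.9)]
[np.float64(1.0), np.float64(0.6), np.float64(2.9)]
[np.float64(1.0), np.float64(0.6), np.float64(2.9)]
```

Emit:
{"method": "step_arm", "body": {
  "rows": [
    [[0,0,0],[1.5,1,3],87],
    [[0,0,0],[1,0.5,3],87],
    [[0,0,0],[0.3,0,1],87],
    [[0,0,0],[0,0,0],87],
    [[0,0,0],[0,0,0],87]
  ]
}}

```text
time: 5.23
position: [0.541, -0.3209, 0.0154]
tool_rot: [-2.479, -1.93, 0.0]
ft_force: [0.6, 0.2, -0.5]
grip_width: 0.999
```

```bash
python3 - <<'E'
from bench import status,optics
from h import *
s=status.get_state();pose(s)
plan(s,[.540,-.3215,.014],-14,1)
w=optics.get_image("wrist"); cv2.imwrite("pics/w3.png",w["frame"][:,:,::-1])
E
```

```text
t 5.23 p [ 541.  -320.9   15.4] yawy -14.19 z [-4.e-04  0.e+00 -1.e+00] F [ 0.6  0.2 -0.5] T [-0.12  0.04 -0.02] g 86.9 q [ 0.02  0.52  0.6   1.74 -0.34  0.99  0.5 ]
yaw0 -14.191942148608437 tilt deg tool [-0.02  0.    0.  ] turn/row -0.19194214860843317
[np.float64(-0.8), np.float64(-0.8), np.float64(1.4)]
```

View pics/w3.png

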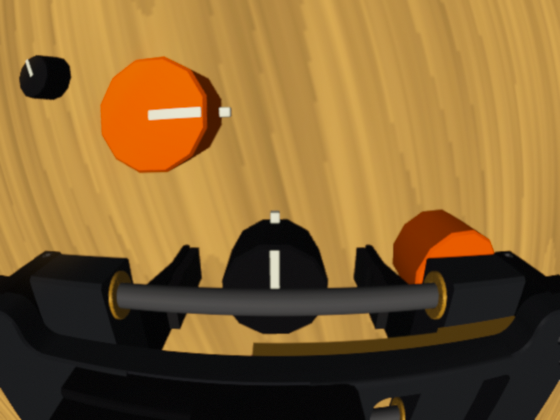

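Emit:
{"method": "step_arm", "body": {
  "rows": [
    [[0,0,0],[-0.7,-0.5,0.5],60],
    [[0,0,0],[0,0,0],48],
    [[0,0,0],[0,0,0],40],
    [[0,0,0],[0,0,0],40],
    [[0,0,0],[0,0,0],40],
    [[0,0,0],[0,0,0],40],
    [[0,0,0],[0,0,0],40],
    [[0,0,0],[0,0,0],40]
  ],
  "grip_force": 50
}}

```text
time: 5.95
position: [0.5405, -0.3219, 0.0158]
tool_rot: [2.478, 1.929, 0.001]
ft_force: [-0.1, -0.1, 0.1]
grip_width: 0.573
```

```bash
python3 - <<'E'
from bench import status,optics
from h import *
s=status.get_state();pose(s)
w=optics.get_image("wrist"); np.savez("w4.npz",**w);cv2.imwrite("pics/w4.png",w["frame"][:,:,::-1])
E
```

```text
t 5.95 p [ 540.5 -321.9   15.8] yawy -14.2 z [ 9.e-04 -3.e-04 -1.e+00] F [-0.1 -0.1  0.1] T [-0.1   0.06 -0.06] g 49.8 q [ 0.02  0.52  0.6   1.74 -0.34  0.99  0.5 ]
```

View pics/w4.png

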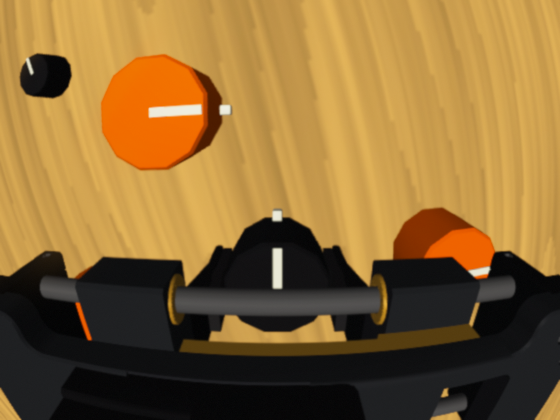

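```bash
python3 - <<'E'
from bench import status
from h import *
w=dict(np.load("w4.npz"));s=status.get_state();R=Ro.from_rotvec(s["tool_rot"]).as_matrix()
f=w["frame"]; M=(f.min(-1)>120).astype(np.uint8); M[:195]=0;M[325:]=0;M[:,:265]=0;M[:,290:]=0
n,l,st,ce=cv2.connectedComponentsWithStats(M);print(st[1:],ce[1:])
for u,v,z in [(277.3,st[1][1]-.5,.0065),(ce[1][0],ce[1][1],.0065)]:
    print(((plane(w,u,v,z,True)[0]-s["position"])@R*1000).round(2))
v,u=np.nonzero(l==2); q=((plane(w,u,v,.038,True)-s["position"])@R*1000)
print(q.min(0),q.max(0),q.mean(0), np.polyfit(q[:,0],q[:,1],1))
E
```

```text
[[272 210  10  11 106]
 [273 248   9  41 365]] [[276.5 215. ]
 [277.  268. ]]
[30.48  0.41  9.32]
[ 2.745e+01 -1.000e-02  9.320e+00]
[  1.73354591  -1.58732174 -22.17924286] [ 22.1611507    2.13132344 -22.17403502] [ 12.15729649   0.27641235 -22.17669991] [0.00042413 0.27125612]
```

Emit:
{"method": "step_arm", "body": {
  "rows": [
    [[0,0,0],[0,0,-5],40],
    [[0,0,0],[0,0,-15],40],
    [[0,0,0],[0,0,-25],40],
    [[0,0,0],[0,0,-30],40],
    [[0,0,0],[0,0,-30],40],
    [[0,0,0],[0,0,-25],40],
    [[0,0,0],[0,0,-15],40],
    [[0,0,0],[0,0,-8],40]
  ]
}}

```text
time: 6.67
position: [0.536, -0.3194, 0.1703]
tool_rot: [-2.471, -1.921, 0.01]
ft_force: [0.5, -0.1, -2.6]
grip_width: 0.57
```

```bash
python3 - <<'E'
from bench import status
from h import *
s=status.get_state();pose(s)
plan(s,[.552,.203,.20],-52.3,15)
E
```

```text
t 6.67 p [ 536.  -319.4  170.3] yawy -14.27 z [-0.0122  0.0049 -0.9999] F [ 0.5 -0.1 -2.6] T [-0.16 -0.03  0.  ] g 49.6 q [-0.04  0.36  0.67  1.61 -0.23  1.27  0.42]
yaw0 -14.272205024768917 tilt deg tool [-0.75 -0.1  -0.  ] turn/row 2.5351863316820715
[np.float64(34.0), np.float64(-7.6), np.float64(-1.8)]
[np.float64(33.7), np.float64(-9.1), np.float64(-1.8)]
[np.float64(33.2), np.float64(-10.6), np.float64(-1.8)]
[np.float64(32.7), np.float64(-12.0), np.float64(-1.8)]
[np.float64(32.2), np.float64(-13.4), np.float64(-1.7)]
[np.float64(31.5), np.float64(-14.9), np.float64(-1.7)]
[np.float64(30.8), np.float64(-16.2), np.float64(-1.7)]
[np.float64(30.1), np.float64(-17.6), np.float64(-1.7)]
[np.float64(29.3), np.float64(-18.9), np.float64(-1.7)]
[np.float64(28.4), np.float64(-20.2), np.float64(-1.7)]
[np.float64(27.5), np.float64(-21.4), np.float64(-1.6)]
[np.float64(26.5), np.float64(-22.6), np.float64(-1.6)]
[np.float64(25.5), np.float64(-23.8), np.float64(-1.6)]
[np.float64(24.4), np.float64(-24.9), np.float64(-1.6)]
[np.float64(23.3), np.float64(-25.9), np.float64(-1.6)]
```

Emit:
{"method": "step_arm", "body": {
  "rows": [
    [[0,0,2.5],[20,-5,-8],40],
    [[-0.2,0,2.5],[34,-9,-8],40],
    [[-0.2,0,2.5],[33,-10.5,-6],40],
    [[-0.1,0,2.5],[33,-12,-3],40],
    [[0,0,2.5],[32,-13.5,-1],40],
    [[0,0,2.5],[31.5,-15,0],40],
    [[0,0,2.5],[31,-16,0],40],
    [[0,0,2.5],[30,-17.5,0],40],
    [[0,0,2.5],[29,-19,0],40],
    [[0,0,2.5],[28.5,-20,0],40],
    [[0,0,2.5],[26,-21,0],40],
    [[0,0,2.5],[20,-18,0],40]
  ]
}}

```text
time: 7.67
position: [0.5465, 0.0798, 0.1939]
tool_rot: [2.92, 1.154, -0.015]
ft_force: [0.7, 0.2, -1.7]
grip_width: 0.565
```

```bash
python3 - <<'E'
from bench import status
from h import *
s=status.get_state();pose(s)
plan(s,[.552,.203,.20],-52.3,3)
E
```

```text
t 7.67 p [546.5  79.8 193.9] yawy -46.88 z [-0.008  -0.0051 -1.    ] F [ 0.7  0.2 -1.7] T [-0.03  0.07 -0.04] g 49.1 q [-0.65  0.15  0.5   1.76 -0.07  1.27 -0.95]
yaw0 -46.87614723917152 tilt deg tool [-0.1   0.53  0.  ] turn/row 1.8079509202761603
[np.float64(29.4), np.float64(-28.7), np.float64(-2.2)]
[np.float64(28.5), np.float64(-29.6), np.float64(-2.2)]
[np.float64(27.5), np.float64(-30.5), np.float64(-2.2)]
```

Emit:
{"method": "step_arm", "body": {
  "rows": [
    [[0,0.2,1.2],[20,-20,-2],40],
    [[0,0.2,1],[18,-18,-2],40],
    [[0,0,0.5],[12,-13,-1],40],
    [[0,0,0.3],[6,-7,0],40],
    [[0,0,0],[3,-3,0],40],
    [[0,0,0],[0,0,0],40],
    [[0,0,0],[0,0,0],40]
  ]
}}

```text
time: 8.25
position: [0.5447, 0.1762, 0.1936]
tool_rot: [-2.945, -1.087, 0.018]
ft_force: [0.1, -0.3, -1.9]
grip_width: 0.569
```

```bash
python3 - <<'E'
from bench import status
from h import *
s=status.get_state();pose(s)
plan(s,[.552,.203,.17],-52.3,2)
E
```

```text
t 8.25 p [544.7 176.2 193.6] yawy -49.47 z [-0.0117 -0.0018 -0.9999] F [ 0.1 -0.3 -1.9] T [-0.12  0.05  0.04] g 49.5 q [-0.75  0.19  0.44  1.7  -0.09  1.28 -1.15]
yaw0 -49.465500960222734 tilt deg tool [-0.36  0.57  0.  ] turn/row 1.4172495198886281
[np.float64(11.6), np.float64(-7.8), np.float64(11.7)]
[np.float64(11.4), np.float64(-8.1), np.float64(11.7)]
```

Emit:
{"method": "step_arm", "body": {
  "rows": [
    [[-0.1,0.2,1],[10,-6,5],40],
    [[-0.1,0.2,1],[7,-5,5],40],
    [[-0.1,0.1,0.5],[4,-3,4],40],
    [[0,0,0.3],[2,-1,2],40],
    [[0,0,0],[0,0,0],40],
    [[0,0,0],[0,0,0],40]
  ]
}}

```text
time: 8.75
position: [0.5548, 0.192, 0.1766]
tool_rot: [2.977, 0.992, -0.005]
ft_force: [0.3, -0.1, -1.6]
grip_width: 0.568
```

```bash
python3 - <<'E'
from bench import status,optics
from h import *
s=status.get_state();pose(s)
plan(s,[.552,.203,.165],-52.3,1)
w=optics.get_image("wrist"); np.savez("w5.npz",**w);cv2.imwrite("pics/w5.png",w["frame"][:,:,::-1])
E
```

```text
t 8.75 p [554.8 192.  176.6] yawy -53.14 z [-0.0017 -0.0047 -1.    ] F [ 0.3 -0.1 -1.6] T [-0.05  0.08 -0.02] g 49.4 q [-0.76  0.23  0.44  1.7  -0.1   1.24 -1.23]
yaw0 -53.138504404587955 tilt deg tool [ 0.16  0.24 -0.  ] turn/row -0.8385044045879511
[np.float64(4.4), np.float64(-10.5), np.float64(11.6)]
```

View pics/w5.png

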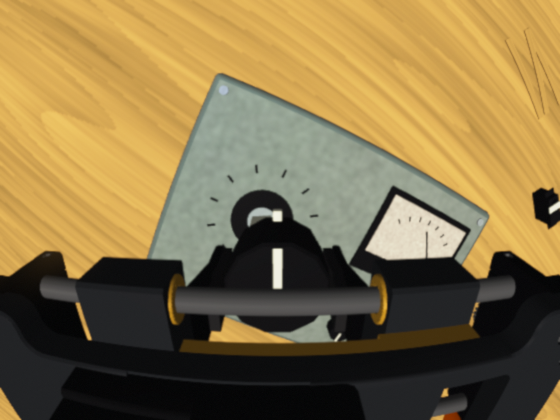

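Emit:
{"method": "step_arm", "body": {
  "rows": [
    [[0,0.1,-0.3],[2,-4,2],40],
    [[0.1,0.1,-0.3],[2,-4,3],40],
    [[0,0,0],[1,-3,3],40],
    [[0,0,0],[0,-1,1],40],
    [[0,0,0],[0,0,0],40],
    [[0,0,0],[0,0,0],40]
  ]
}}

```text
time: 9.3
position: [0.5514, 0.2046, 0.1675]
tool_rot: [2.974, 1.009, 0.001]
ft_force: [1.2, 0.6, -1.4]
grip_width: 0.567
```

```bash
python3 - <<'E'
from bench import status
from h import *
s=status.get_state();pose(s)
plan(s,[.552,.203,.160],-52.3,1)
E
```

```text
t 9.3 p [551.4 204.6 167.5] yawy -52.53 z [ 1.e-03 -4.e-04 -1.e+00] F [ 1.2  0.6 -1.4] T [-0.1   0.07  0.01] g 49.3 q [-0.77  0.24  0.43  1.71 -0.1   1.22 -1.23]
yaw0 -52.53159787244014 tilt deg tool [ 0.06 -0.03 -0.  ] turn/row -0.2315978724401475
[np.float64(-0.5), np.float64(1.6), np.float64(7.5)]
```

Emit:
{"method": "step_arm", "body": {
  "rows": [
    [[0,0,0],[-0.4,1,3],40],
    [[0,0,0],[-0.2,0.5,4],40],
    [[0,0,0],[0,0,3],40],
    [[0,0,0],[0,0,2],40],
    [[0,0,0],[0,0,1],40],
    [[0,0,0],[0,0,0],40]
  ]
}}

```text
time: 9.8
position: [0.5519, 0.2024, 0.153]
tool_rot: [2.974, 1.008, 0.001]
ft_force: [-0.3, -0.1, -2.1]
grip_width: 0.57
```

```bash
python3 - <<'E'
from bench import status
from h import *
s=status.get_state();pose(s)
plan(s,[.552,.203,.1438],-52.3,1)
E
```

```text
t 9.8 p [551.9 202.4 153. ] yawy -52.55 z [ 9.e-04 -9.e-04 -1.e+00] F [-0.3 -0.1 -2.1] T [-0.13  0.09 -0.03] g 49.6 q [-0.77  0.25  0.43  1.73 -0.11  1.19 -1.23]
yaw0 -52.54761685899953 tilt deg tool [ 0.07 -0.01  0.  ] turn/row -0.24761685899954955
[np.float64(0.4), np.float64(-0.4), np.float64(9.2)]
```

Emit:
{"method": "step_arm", "body": {
  "rows": [
    [[0,0,0],[0,0,1],40],
    [[0,0,0],[0,0,1],40],
    [[0,0,0],[0,0,1],40],
    [[0,0,0],[0,0,1],40],
    [[0,0,0],[0,0,1],40],
    [[0,0,0],[0,0,0.5],40]
  ]
}}

```text
time: 10.3
position: [0.5522, 0.2024, 0.1472]
tool_rot: [2.974, 1.008, 0.002]
ft_force: [-0.9, -0.2, -1.7]
grip_width: 0.572
```

```bash
python3 - <<'E'
from bench import status
from h import *
s=status.get_state();pose(s)
E
```

```text
t 10.3 p [552.2 202.4 147.2] yawy -52.56 z [ 1.5e-03 -7.0e-04 -1.0e+00] F [-0.9 -0.2 -1.7] T [-0.04  0.11  0.01] g 49.8 q [-0.77  0.25  0.43  1.73 -0.11  1.18 -1.22]
```

Emit:
{"method": "step_arm", "body": {
  "rows": [
    [[0,0,0],[0,0,0.7],40],
    [[0,0,0],[0,0,0.7],40],
    [[0,0,0],[0,0,0.7],40],
    [[0,0,0],[0,0,0.7],40]
  ]
}}

```text
time: 10.63
position: [0.5523, 0.2026, 0.1443]
tool_rot: [2.974, 1.008, 0.002]
ft_force: [0.0, -0.3, -1.5]
grip_width: 0.568
```

Emit:
{"method": "step_arm", "body": {
  "rows": [
    [[0,0,0],[0,0,0.5],40],
    [[0,0,0],[0,0,0.5],40]
  ]
}}

```text
time: 10.8
position: [0.5523, 0.203, 0.1435]
tool_rot: [2.975, 1.009, 0.003]
ft_force: [-0.2, 0.8, -0.3]
grip_width: 0.57
```

Emit:
{"method": "step_arm", "body": {
  "rows": [
    [[0,0,0],[0,0,0.7],40],
    [[0,0,0],[0,0,0.7],40]
  ]
}}

```text
time: 10.97
position: [0.5522, 0.2033, 0.1421]
tool_rot: [-2.975, -1.009, -0.003]
ft_force: [-0.7, 0.1, -2.4]
grip_width: 0.568
```

Emit:
{"method": "step_arm", "body": {
  "rows": [
    [[0,0,0],[0,0,0.7],40],
    [[0,0,0],[0,0,0.7],40],
    [[0,0,0],[0,0,0.7],40]
  ]
}}

```text
time: 11.22
position: [0.5522, 0.2032, 0.1396]
tool_rot: [2.975, 1.009, 0.003]
ft_force: [-0.5, 0.2, -1.8]
grip_width: 0.569
```

Emit:
{"method": "step_arm", "body": {
  "rows": [
    [[0,0,0],[0,0,0.7],40],
    [[0,0,0],[0,0,0.7],40],
    [[0,0,0],[0,0,0.7],40]
  ]
}}

```text
time: 11.47
position: [0.5521, 0.2033, 0.1372]
tool_rot: [2.975, 1.009, 0.002]
ft_force: [-0.5, 0.8, -1.5]
grip_width: 0.571
```

Emit:
{"method": "step_arm", "body": {
  "rows": [
    [[0,0,0],[0,0,0.7],40],
    [[0,0,0],[0,0,0.7],40],
    [[0,0,0],[0,0,0.7],40]
  ]
}}

```text
time: 11.72
position: [0.5521, 0.2033, 0.1348]
tool_rot: [2.975, 1.009, 0.002]
ft_force: [-1.1, 0.0, -1.7]
grip_width: 0.57
```

Emit:
{"method": "step_arm", "body": {
  "rows": [
    [[0,0,0],[0,0,0.8],40],
    [[0,0,0],[0,0,0.8],40],
    [[0,0,0],[0,0,0.8],40],
    [[0,0,0],[0,0,0.8],40]
  ]
}}

```text
time: 12.05
position: [0.5521, 0.2032, 0.1319]
tool_rot: [-2.975, -1.009, -0.002]
ft_force: [-2.5, 0.2, 4.1]
grip_width: 0.572
```

Emit:
{"method": "step_arm", "body": {
  "rows": [
    [[0,0,0],[0,0,1],40],
    [[0,0,0],[0,0,1],40]
  ]
}}

```text
time: 12.22
position: [0.5521, 0.2032, 0.1315]
tool_rot: [-2.974, -1.009, -0.002]
ft_force: [-2.6, -1.1, 5.7]
grip_width: 0.568
```

Emit:
{"method": "step_arm", "body": {
  "rows": [
    [[0,0,0],[0,0,1],40],
    [[0,0,0],[0,0,1],40]
  ]
}}

```text
time: 12.38
position: [0.5521, 0.2032, 0.1314]
tool_rot: [-2.974, -1.009, -0.003]
ft_force: [-3.6, -1.3, 5.3]
grip_width: 0.569
```

Emit:
{"method": "step_arm", "body": {
  "rows": [
    [[0,0,0],[0,0,2],40],
    [[0,0,0],[0,0,2],40]
  ]
}}

```text
time: 12.55
position: [0.5521, 0.2032, 0.1294]
tool_rot: [-2.973, -1.008, -0.003]
ft_force: [-2.5, -0.0, 4.3]
grip_width: 0.571
```

Emit:
{"method": "step_arm", "body": {
  "rows": [
    [[0,0,0],[0,0,2.7],40],
    [[0,0,0],[0,0,2.7],40]
  ]
}}

```text
time: 12.72
position: [0.5522, 0.2034, 0.124]
tool_rot: [-2.972, -1.008, -0.004]
ft_force: [-0.3, -0.2, -1.6]
grip_width: 0.567
```

Emit:
{"method": "step_arm", "body": {
  "rows": [
    [[0,0,0],[0,0,0.7],40],
    [[0,0,0],[0,0,0.7],40],
    [[0,0,0],[0,0,1],40]
  ]
}}

```text
time: 12.97
position: [0.5523, 0.2034, 0.1238]
tool_rot: [-2.972, -1.008, -0.004]
ft_force: [-6.2, -0.9, 11.3]
grip_width: 0.568
```

```bash
python3 - <<'E'
from bench import status
from h import *
s=status.get_state();pose(s)
E
```

```text
t 12.97 p [552.3 203.4 123.8] yawy -52.53 z [ 0.0013  0.0041 -1.    ] F [-6.2 -0.9 11.3] T [-0.51  1.25 -0.01] g 49.4 q [-0.76  0.28  0.43  1.76 -0.13  1.13 -1.21]
```

Emit:
{"method": "step_arm", "body": {
  "rows": [
    [[0,0,0],[0,0,-0.3],40],
    [[0,0,-3],[0,0,0],40],
    [[0,0,-5],[0,0,0],40],
    [[0,0,-5],[0,0,0],40],
    [[0,0,-5],[0,0,0],40],
    [[0,0,-5],[0,0,0],40],
    [[0,0,-5],[0,0,0],40],
    [[0,0,-5],[0,0,0],40]
  ]
}}

```text
time: 13.63
position: [0.5521, 0.2044, 0.1238]
tool_rot: [-2.541, -1.841, -0.005]
ft_force: [-2.2, -0.5, 4.7]
grip_width: 0.567
```

```bash
python3 - <<'E'
from bench import status
from h import *
s=status.get_state();pose(s)
plan(s,[.5522,.2033,.1238],72,1)
E
```

```text
t 13.63 p [552.1 204.4 123.8] yawy -18.16 z [ 6.e-04  5.e-03 -1.e+00] F [-2.2 -0.5  4.7] T [-0.29  0.58 -0.11] g 49.4 q [-0.69  0.27  0.34  1.75 -0.1   1.13 -0.63]
yaw0 -18.15691905529849 tilt deg tool [-0.06 -0.28  0.  ] turn/row -90.15691905529849
[np.float64(-1.0), np.float64(0.5), np.float64(-0.0)]
```

Emit:
{"method": "step_arm", "body": {
  "rows": [
    [[0,-0.1,-5],[-0.3,0.2,0],40],
    [[0,-0.1,-5],[-0.3,0,0],40],
    [[0,-0.1,-5],[-0.2,0,0],40],
    [[0,0,-5],[0,0,0],40],
    [[0,0,-5],[0,0,0],40],
    [[0,0,-5],[0,0,0],40],
    [[0,0,-5],[0,0,0],40],
    [[0,0,-4],[0,0,0],40]
  ]
}}

```text
time: 14.3
position: [0.5515, 0.2045, 0.1238]
tool_rot: [-1.738, -2.614, 0.0]
ft_force: [-3.6, -0.7, 3.7]
grip_width: 0.567
```

```bash
python3 - <<'E'
from bench import status
from h import *
s=status.get_state();pose(s)
plan(s,[.5522,.2033,.1238],72,1)
E
```

```text
t 14.3 p [551.5 204.5 123.8] yawy 22.78 z [-0.0022  0.0013 -1.    ] F [-3.6 -0.7  3.7] T [-0.18  0.51 -0.14] g 49.3 q [-0.62  0.27  0.25  1.75 -0.08  1.14  0.06]
yaw0 22.77766040129384 tilt deg tool [-0.09 -0.12  0.  ] turn/row -49.22233959870616
[np.float64(-1.4), np.float64(0.2), np.float64(-0.0)]
```

Emit:
{"method": "step_arm", "body": {
  "rows": [
    [[0,0,-5],[-0.3,0,0],40],
    [[0,0,-5],[-0.3,0,0],40],
    [[0,0,-5],[0,0,0],40],
    [[0,0,-5],[0,0,0],40],
    [[0,0,-5],[0,0,0],40],
    [[0,0,-5],[0,0,0],40],
    [[0,0,-4],[0,0,0],40],
    [[0,0,-2],[0,0,0],40],
    [[0,0,0],[0,0,0],40]
  ]
}}

```text
time: 15.05
position: [0.551, 0.2041, 0.1239]
tool_rot: [-0.796, -3.034, -0.002]
ft_force: [-2.3, -0.5, 4.1]
grip_width: 0.566
```

```bash
python3 - <<'E'
from bench import status,optics
from h import *
s=status.get_state();pose(s)
plan(s,[.5522,.2033,.1238],72,1)
w=optics.get_image("wrist"); cv2.imwrite("pics/w6.png",w["frame"][:,:,::-1])
E
```

```text
t 15.05 p [551.  204.1 123.9] yawy 60.6 z [-0.0047  0.0025 -1.    ] F [-2.3 -0.5  4.1] T [-0.2   0.45 -0.03] g 49.2 q [-0.54  0.27  0.17  1.75 -0.05  1.14  0.7 ]
yaw0 60.59555283043563 tilt deg tool [-0.  -0.3  0. ] turn/row -11.404447169564378
[np.float64(-1.5), np.float64(-0.1), np.float64(0.0)]
```

View pics/w6.png

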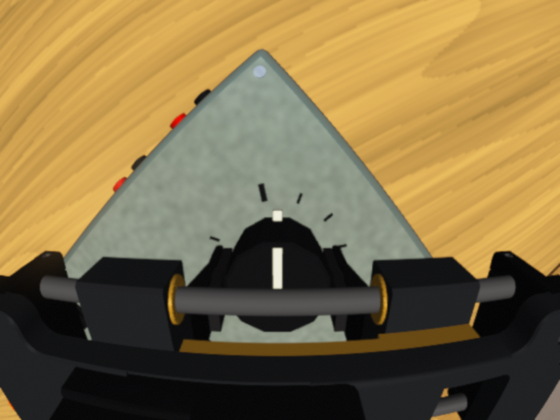

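Emit:
{"method": "step_arm", "body": {
  "rows": [
    [[0,0,-4],[0,0,0],40],
    [[0,0,-4],[0,0,0],40],
    [[0,0,-2.5],[0,0,0],40],
    [[0,0,-1],[0,0,0],40],
    [[0,0,0],[0,0,0],40]
  ]
}}

```text
time: 15.52
position: [0.5508, 0.2039, 0.1238]
tool_rot: [-0.488, -3.098, -0.002]
ft_force: [-3.6, -1.0, 3.2]
grip_width: 0.571
```

```bash
python3 - <<'E'
from bench import status,optics
from h import *
s=status.get_state();pose(s)
w=optics.get_image("wrist"); cv2.imwrite("pics/w7.png",cv2.resize(w["frame"][150:340,180:380,::-1],None,fx=3,fy=3))
E
```

```text
t 15.52 p [550.8 203.9 123.8] yawy 72.11 z [-0.0053  0.0023 -1.    ] F [-3.6 -1.   3.2] T [-0.12  0.47 -0.09] g 49.7 q [-0.52  0.27  0.15  1.74 -0.05  1.14  0.9 ]
```

View pics/w7.png

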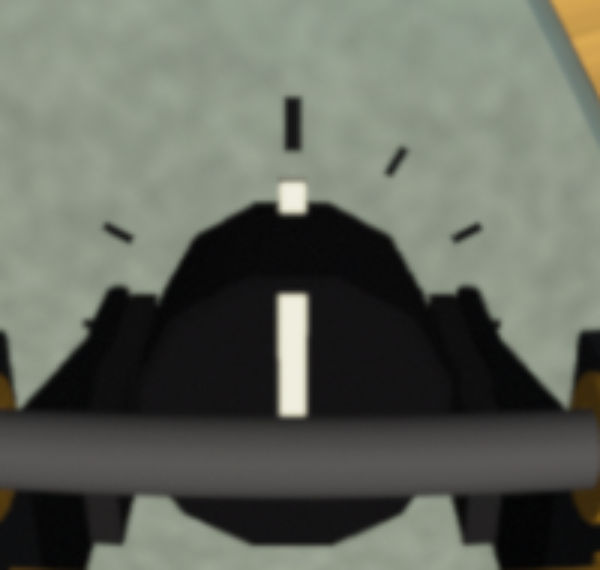

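Emit:
{"method": "step_arm", "body": {
  "rows": [
    [[0,0,0],[0.3,0,-0.2],49],
    [[0,0,0],[0,0,0],52],
    [[0,0,0],[0,0,0],56],
    [[0,0,0],[0,0,0],64],
    [[0,0,0],[0,0,0],72],
    [[0,0,0],[0,0,0],76],
    [[0,0,0],[0,0,0],76]
  ],
  "grip_force": 10
}}

```text
time: 16.15
position: [0.5519, 0.2038, 0.1222]
tool_rot: [-0.495, -3.1, -0.002]
ft_force: [-0.7, 0.9, -0.3]
grip_width: 0.834
```

```bash
python3 - <<'E'
from bench import status
from h import *
s=status.get_state();pose(s)
E
```

```text
t 16.15 p [551.9 203.8 122.2] yawy 71.85 z [-0.0025  0.0018 -1.    ] F [-0.7  0.9 -0.3] T [-0.01  0.02  0.04] g 72.5 q [-0.52  0.27  0.15  1.75 -0.05  1.13  0.89]
```

Clear of the knob; lift away and look.

Emit:
{"method": "step_arm", "body": {
  "rows": [
    [[0,0,0],[0,0,-3],76],
    [[0,0,0],[0,0,-8],76],
    [[0,0,0],[0,0,-15],76],
    [[0,0,0],[0,0,-20],76],
    [[0,0,0],[0,0,-20],76],
    [[0,0,0],[-15,0,-15],76],
    [[0,0,0],[-25,0,0],76],
    [[0,0,0],[-25,0,0],76],
    [[0,0,0],[-12,0,0],76],
    [[0,0,0],[0,0,0],76],
    [[0,0,0],[0,0,0],76],
    [[0,0,0],[0,0,0],76]
  ]
}}

```text
time: 17.15
position: [0.6279, 0.1804, 0.2148]
tool_rot: [0.491, 3.101, 0.007]
ft_force: [0.1, 0.1, 0.3]
grip_width: 0.873
```

```bash
python3 - <<'E'
from bench import status,optics
from h import *
s=status.get_state();pose(s);print(np.abs(s["qd"]).max())
w=optics.get_image("wrist"); np.savez("w8.npz",**w); cv2.imwrite("pics/w8.png",w["frame"][:,:,::-1])
t=optics.get_image("top");e=optics.get_image("side"); np.savez("t2.npz",**t); np.savez("s2.npz",**e)
a=np.load("top.npz")["frame"]
cv2.imwrite("pics/t2.png",t["frame"][:,:,::-1])
cv2.imwrite("pics/s2c.png",cv2.resize(e["frame"][120:250,180:340,::-1],None,fx=4.5,fy=4.5,interpolation=cv2.INTER_CUBIC))
E
```

```text
t 17.15 p [627.9 180.4 214.8] yawy 72.0 z [ 0.0027  0.0044 -1.    ] F [0.1 0.1 0.3] T [-0.02  0.   -0.  ] g 75.9 q [-0.46  0.33  0.18  1.48 -0.06  1.34  0.98]
0.008127895558920165
```

View pics/w8.png

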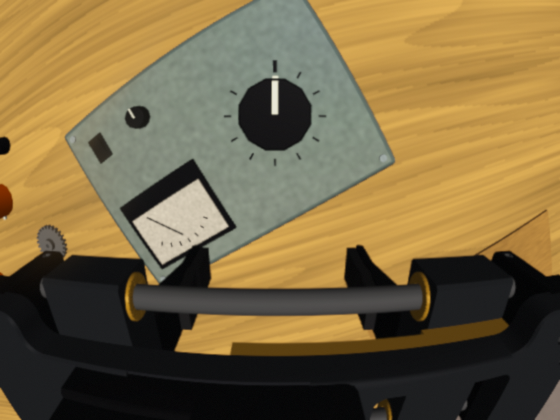

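View pics/t2.png

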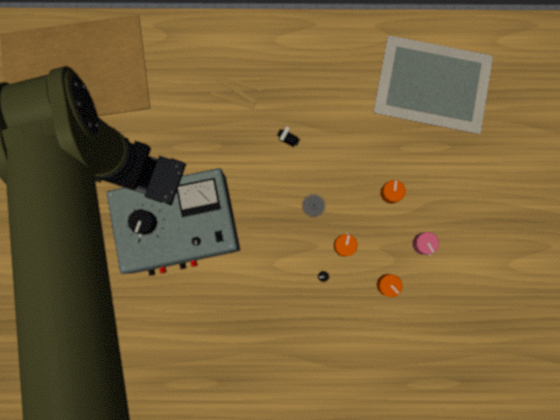

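View pics/s2c.png

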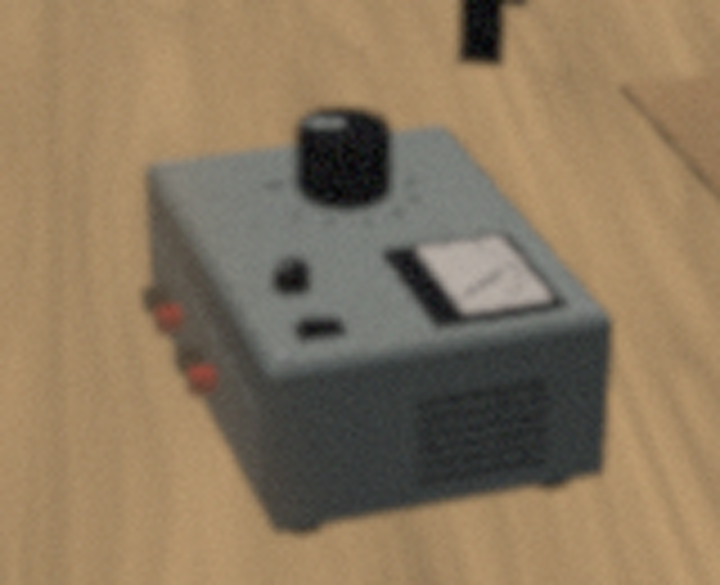

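The wrist view shows the knob centred at (275,115), with its line running up to the thick mark at (275,66). In the top view the small knob (323,276), gear (313,205) and servo (289,137) are where they were. I'll check the seating height and angle, then hand in.

```bash
python3 - <<'E'
from bench import status,order
from h import *
w=dict(np.load("w8.npz"));f=w["frame"]
m=(f.max(-1)<50).astype(np.uint8); m[:70]=0;m[160:]=0;m[:,:230]=0;m[:,320:]=0
cc,_=cv2.findContours(m,cv2.RETR_EXTERNAL,cv2.CHAIN_APPROX_NONE);c=cv2.convexHull(max(cc,key=cv2.contourArea))[:,0].astype(float)
W=plane(w,c[:,0],c[:,1],.146,True)[:,:2]*1000; ctr=cv2.minEnclosingCircle(W.astype(np.float32)); print(ctr)
v,u=np.nonzero((f.min(-1)>150)&(np.indices(f.shape[:2])[0]>80)&(np.indices(f.shape[:2])[0]<116)&(abs(np.indices(f.shape[:2])[1]-275)<8))
q=plane(w,u,v,.146,True)[:,:2].astype(np.float32)*1000; l=cv2.fitLine(q,cv2.DIST_L2,0,.01,.01).ravel();print("line ang",np.degrees(np.arctan2(-l[1],-l[0])),np.degrees(np.arctan2(l[1],l[0])))
for n in ("t2","s2"):
    d=dict(np.load(n+".npz"));P=cloud(d)
    k=(np.hypot(P[...,0]-.552,P[...,1]-.203)<.018)&(P[...,2]<.16)&(P[...,2]>.12);print(n,k.sum(),np.median(P[...,2][k]))
order.close_job(); pose(status.get_state())
E
```

```text
((551.1466674804688, 203.26910400390625), 24.92739486694336)
line ang 161.9589 -18.041092
t2 249 0.14700322574030186
s2 65 0.14243563614402602
the job is handed in; nothing more can be done
the job is handed in; nothing more can be done
```

The large knob is on the shaft, pushed fully home and turned to zero. I let go of it, moved the arm clear and handed the job in at about 17 s of the 72 s.

- **Finding the flat:** I read its direction from a wrist-camera picture of the shaft's end, at about 125° clockwise of zero. I then lowered the knob in steps of under 1 mm. The flats agreed at the first try, with no resistance at the shaft's end, so no search by feel was needed.
- **Snapping home:** the ball resisted with about 7 N. The knob then snapped over and stopped at the expected home height, where I checked it with a light push of about 13 N.
- **Turning down:** I turned it about 125° anticlockwise until the nib stood at the thick mark.

Last checks:
- **Pointer:** the knob's line points at 162.0°, against 162.2° measured for the zero mark.
- **Centring:** the knob's axis is within about 1 mm of the shaft's.
- **Height:** the top camera reads the knob's top at 147 mm, against 146 mm expected when home. The side camera's range reads 142 mm, but its few points include the knob's side as well as its top, so I went by the top camera and the tool height when it stopped.
- **Other parts:** the small knob, gear and servo look unmoved in the top picture, and nothing touched the tool after I let go.

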